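# Shut the draught shield and tare the balance

### The arm

A 6-joint arm with a two-finger parallel gripper is mounted at the origin on a cart in front of the work surface, level with it; the furniture and walls round the work are solid. World frame = base frame: x ahead of the robot, y to its left, z up, the work surface at z = 0. Lengths are in m, angles in rad, forces in N, time in s.
With the tool pointing down it reaches from about 0.25 to 0.775 m from the base axis. Payload 4 kg.
Tool frame: the origin (TCP) lies at the centre of the arm's flange, where the gripper is bolted on; the fingertips stand 199 mm ahead of it and the grasp point (between the pads) lies 180 mm ahead of it (robot.tcp_to_tips is the z of the fingertips in the tool frame, in m); z points along the fingers, y is the line along which they close (so a half turn about z gives the same grasp; the last joint's range is limited). The gripper opens to 94 mm and grips with 3 to 60 N. Pads are 16 mm wide; open, the fingers measure 119 mm over their backs; the gripper's body (75 mm by 177 mm) begins 78 mm behind the grasp point.
Start: joints at [1.085, 0.087, 1.371, -0, 1.684, -0.103], TCP at [0.205, 0.51, 0.405] pointing down, gripper open.
Joint ranges: [-3.1, 3.1], [-0.76, 2.03], [0.27, 2.55], [-1.08, 4.22], [0.17, 2.65], [-2.57, 2.57]. Speed limits (rad/s): [2.79, 2.79, 3.14, 3.14, 3.14, 3.14].

### API

Orientations are given as [roll, pitch, yaw] about the fixed x, y, z axes, in that order (R = Rz(yaw) Ry(pitch) Rx(roll)).
In Python, from bench import robot gives the robot as it stands.
- The arm moves only by the tool play_rows, never from a script. Its arguments are lists of equal length, an entry for each row: "translation": the shift along the tool's x, y, z scaled (see below), a list of three; "twist": the turn, a rotation vector about the tool's x, y, z scaled (see below), a list of three; "gripper": the opening, from -1 (shut) to 1 (fully open). A call has 1 to 8 rows; each row shifts and turns the commanded pose from where the row before left it, along the tool's axes as they then stand; what a row does not reach is not made up. The controller multiplies each number of a shift by 0.04 m and each number of a turn by 0.1 rad. A row lasts 1/10 s, in which the tool goes at most 50 mm and 8.59 degrees, less where a joint would pass 70% of its speed; a pose out of reach is approached as far as the arm can. A call with a number of a shift or a turn outside -1 to 1 is refused whole. A call with a gripper value outside its range is refused whole. The fingers move at their own pace and stop on an object; the grip force is fixed at half the most. Time passes only in rows, so rows that do not move let the fingers close. It gives the time, the measured TCP pose, the force, the opening and the grip force at its end, in the units of the state.
- robot.get_obs(): the state, without advancing time (a new reading comes with each control period).
- robot.snapshot(name): name is "scene" or "top"; returns the picture (400x640x3 uint8, red, green, blue); there is no depth.
- robot.camera_model(name): a dict with "camera_matrix" (3x3 intrinsics, pixels), "rvec" (rotation vector, rad) and "tvec" (3), from world to camera coordinates, as OpenCV has them. Camera axes: x right, y down, z forward; pixel columns grow to the right and rows downward; lengths in m; the calibration is good to about 2 mm. A picture is of the moment at which its call begins. camera_model takes no time and is no camera call.
- robot.close_job(): hands the job in; it is judged then, once.
Trained networks look in the newest picture that a camera, given by its name, has taken for a name from the list of things; names that differ only in an ending like _2 or _b are one class to them, and where a whole thing is asked for, a point or a joint stands for the part that bears it (a point fixed in the world has none). Each returns a list of dicts, best first, with "score" (0 to 1); they miss things now and then, are a little off and sometimes report something else, mostly with a low value. They report only what shows in the picture. A call takes as long as a camera call. They do not tell look-alikes from the thing itself.
- robot.recognise(name, camera): "centre" ([x, y, z] in m, in world coordinates, good to about 4 mm: the middle of the surface that is visible of it).
- robot.spot_point(name, camera): "centre" ([x, y, z] in m, in world coordinates, good to about 4 mm: a listed point, or the origin of a listed thing).
The state is a dict: "time": time; "joint_positions": joint angles; "qvel": joint speeds; "joint_torque": joint torques, N m; "tool_pos": TCP position; "ee_rot": TCP orientation; "wrist_force": force on the tool from outside, world axes, zero at the start; "wrist_torque": the same for the moment, N m; "width": finger opening in m; "finger_force": force on a finger pad.
Only numpy, scipy, OpenCV 4.12 (cv2) and the standard library are available. Lean on these libraries where they do the work, as an engineer would, in place of code of your own. Each camera call takes 0.05 s, during which the arm holds its last target. There are 200 camera calls.

### The job

The beaker on the balance is about to be tared. Push the glass door on top of the balance's draught shield fully shut, towards the key panel, then gently press the balance's one long key (tare) and let it come up again. Do not press the other keys, and leave the beaker and everything else on the bench where it stands.

Things in the scene. Friction and masses are not known exactly. Their poses are not given: they have to be found in the camera images.
- balance: white laboratory balance, 330 mm deep (x) by 205 mm wide (y), fixed. Origin: centre of its underside on the bench; x points from the key panel to its back. Sloping grey panel at x -165 to -65 mm, 42 to 56 mm high; behind it a glass chamber (x -66 to 85, 194 mm wide, 149 mm high) and a white rear housing (x 83 to 165, 140 mm high). Steel pan 64 mm above the bench at x = 10 mm, y = 0
- shield_door (a joint): how far the sliding glass top door of the draught shield is open, in m: 0 = fully shut against a firm stop, 0.10 = fully open, slid to the back of the balance (along its +x). Starts 0.06 to 0.10 open, stays where it is left, moves with about 1 to 2 N
- door_grip (a point): centre of the black upright grip bar on the door's front edge: 12 mm thick (balance's x), 64 mm wide (y), 28 mm high. Top of the glass door: 15 mm below this point; a grey strip 2 mm higher reaches to 9 mm behind it. Behind the bar (to the back) the door is flat and free for fingertips. Bar's balance x: -48 mm + door opening. Axes as the balance's
- tare_key (a joint): travel of the tare key, in m: 0 = up, 0.005 = fully down against a firm stop; a spring key, 1.3 N to start it, 4 N at 2 mm, 8 N fully down; it comes up by itself. 2 mm down counts as pressed
- tare_key_top (a point): centre of the upper face of the tare key, the only long key: 42 mm wide (balance's y) by 16 mm, 8 mm above the panel, about 53 mm above the bench. At the balance's x = -135 mm, y = -13 mm, 69 mm in front of the glass chamber. Moves along its own -z, tilted with the panel (0.14 rad from vertical)
- power_key (a joint): travel of the small round key (15 mm across) at the left end of the row, in m, 0 = up, 0.005 = down; not to be pressed
- power_key_top (a point): centre of the upper face of the small round key, 93 mm to the left (balance's +y) of the tare key's centre
- mode_key (a joint): travel of the small square key (14 mm) left of the tare key, in m, 0 = up, 0.005 = down; not to be pressed
- mode_key_top (a point): centre of the upper face of that square key, 55 mm to the left of the tare key's centre (27 mm between their edges)
- print_key (a joint): travel of the small square key (14 mm) at the right end of the row, in m, 0 = up, 0.005 = down; not to be pressed
- print_key_top (a point): centre of the upper face of that square key, 55 mm to the right (balance's -y) of the tare key's centre (27 mm between their edges)
- beaker_mid (a point): centre (35 mm above its foot) of the glass beaker that stands loose on the pan inside the shield, 54 mm across, 70 mm high; its rim is 7 mm below the glass door; leave alone
- jar: loose wide white jar with a cream lid, 64 mm across, 100 mm high, on the bench left of the balance; origin at the centre of its foot; leave alone
- brown_bottle: loose dark brown glass bottle with a cap, 56 mm across, 109 mm high, left of the balance; origin at the centre of its foot; leave alone
- white_bottle: loose small white bottle, 44 mm across, 91 mm high, left of the balance; origin at the centre of its foot; leave alone
- dish: loose flat round petri dish with lid, 61 mm across, 14 mm high, on the bench close to the right side of the balance; origin at the centre of its underside; leave alone
- spatula: loose lab spatula with wooden grip lying on the bench right of the balance, 172 mm long (its y), 13 mm wide, 14 mm high; origin under its middle; leave alone
- tweezers: loose steel tweezers lying right of the balance, 122 mm long (its y), 16 mm wide, 10 mm high; origin under their middle; leave alone
- stopper: loose rubber stopper, 28 mm across, 27 mm high, standing right of the balance; origin at the centre of its foot; leave alone
Not all that is in view belongs to the job. Leave any green look-alike of the part that bears beaker_mid alone.

How it is judged:
By the outcome, as a careful person would: the job done as asked, in the order asked, and still so for the second after the job is handed in, with the robot touching nothing.
It also fails if it takes over 45 s, if anything falls off the work surface, if the arm or the gripper's body presses on something with over 40 N, if the wrist force passes 120 N, or if a joint passes its speed limit or range.

## Working session

There is one attempt and no reset: what is moved stays moved. The work goes in short steps, Python scripts to look and compute and a tool call to move; the robot and the scene stay as the last step left them, time stands still between calls to the robot, and variables do not carry over. Pictures are saved under pics/ and viewed, at most 10 in all, crops included, and the job is handed in when it is done.

Besides the shell and the picture viewer there is one more tool, called by a JSON object that holds its "op" and its "data". play_rows: Moves the arm, as the interface text tells. Its arguments: {"type":"object","properties":{"translation":{"type":"array","items":{"type":"array","items":{"type":"number","minimum":-1,"maximum":1}}},"twist":{"type":"array","items":{"type":"array","items":{"type":"number","minimum":-1,"maximum":1}}},"gripper":{"type":"array","items":{"type":"number"}}},"required":["translation","twist","gripper"]}

```bash
mkdir -p pics; python3 - <<'E'
from bench import robot
import cv2
for c in ("scene","top"):
    cv2.imwrite(f"pics/{c}0.png",robot.snapshot(c)[:,:,::-1])
    for n in ("tare_key_top","door_grip","print_key_top","power_key_top","mode_key_top","beaker_mid","balance"):
        print(c,n,[([round(float(v),4) for v in d["centre"]],round(d["score"],2)) for d in robot.spot_point(n,c)][:3])
o=robot.get_obs();print(o["time"],o["tool_pos"],o["ee_rot"],o["width"])
E
```

```text
scene tare_key_top [([0.4389, 0.0762, 0.054], 0.38)]
scene door_grip [([0.6061, 0.0881, 0.1629], 0.74)]
scene print_key_top [([0.4378, 0.0229, 0.0524], 0.47), ([0.4874, -0.2072, -0.0004], 0.29)]
scene power_key_top [([0.4384, 0.1671, 0.0534], 0.43)]
scene mode_key_top [([0.4394, 0.1266, 0.0529], 0.53)]
scene beaker_mid [([0.5839, 0.0943, 0.0973], 0.9), ([0.6554, -0.073, 0.0368], 0.67)]
scene balance [([0.5743, 0.0883, 0.0026], 0.97)]
top tare_key_top [([0.5765, 0.0961, 0.098], 0.7), ([0.4379, 0.0779, 0.0532], 0.54)]
top door_grip [([0.6073, 0.0875, 0.1638], 0.81)]
top print_key_top []
top power_key_top []
top mode_key_top [([0.4363, 0.0781, 0.0512], 0.31)]
top beaker_mid [([0.5777, 0.0977, 0.0964], 0.74), ([0.6566, -0.0697, 0.0333], 0.59), ([0.5947, 0.2506, 0.0368], 0.46)]
top balance [([0.5737, 0.0902, -0.0014], 0.83)]
0.8 [0.20543005 0.51019162 0.40473704] [3.14143051e+00 1.84497627e-05 2.75877852e+00] 0.09373204479354091
```

View pics/scene0.png

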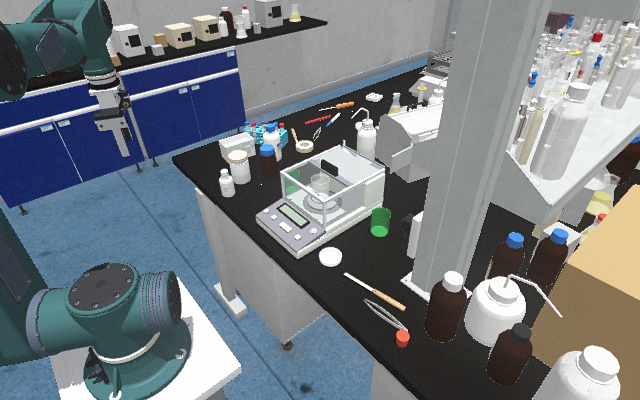

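View pics/top0.png

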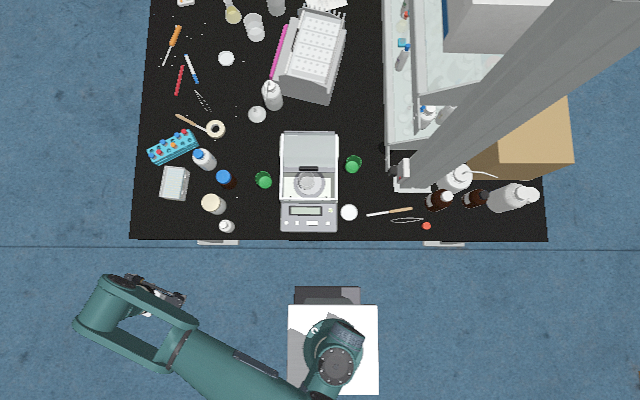

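The scene view shows the balance with its key panel facing the robot. The door's black grip bar is at scene (328,167) and top (309,168). The long key is at scene (286,228). Possible confusions: the mode key at about (275,219), the print key at about (300,238) and the power key further left. The top network's high-scored "tare" at (0.577, 0.096) is really the pan and beaker, so I reject it. The green beakers at scene (381,222) and (292,181) are decoys. I'll check the choice in one close crop.

```bash
python3 - <<'E'
from bench import robot
import cv2, numpy as np
im=cv2.imread("pics/scene0.png"); m=robot.camera_model("scene")
P=np.array([[.4385,.0765,.053],[.6067,.088,.163],[.4385,.0225,.053],[.439,.1316,.053],[.439,.1695,.053]])
p=cv2.projectPoints(P,np.array(m["rvec"]),np.array(m["tvec"]),np.array(m["camera_matrix"]),None)[0][:,0]
print(p.round(1))
s=5;c=cv2.resize(im[140:260,250:400],None,fx=s,fy=s,interpolation=cv2.INTER_CUBIC)
for q in p: cv2.drawMarker(c,tuple(int(v) for v in (q-[250,140]+.5)*s),(0,0,255),0,14,1)
cv2.imwrite("pics/crop1.png",c)
E
```

```text
[[285.2 225.5]
 [328.3 167.6]
 [297.3 235.5]
 [273.9 215.8]
 [266.4 209.5]]
```

View pics/crop1.png

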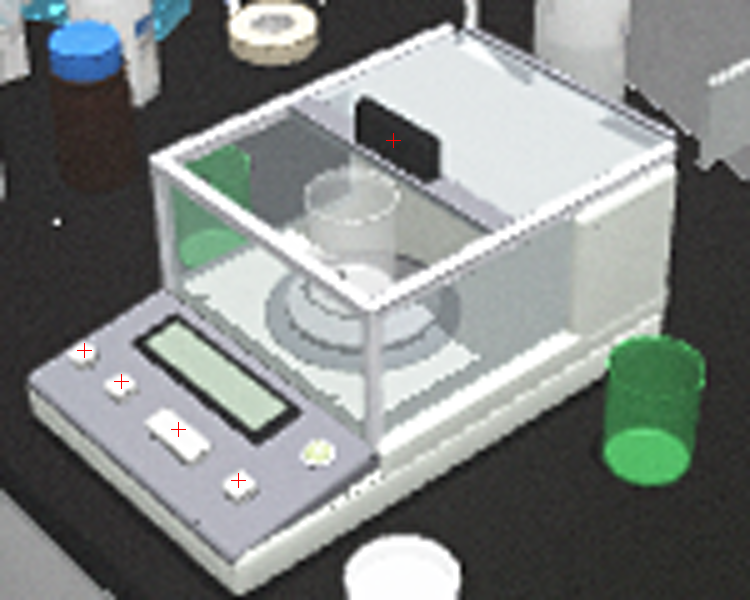

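{"op": "play_rows", "data": {"translation": [[0,0,0],[0,0,0],[0,0,0],[0,0,0],[0,0,0]], "twist": [[0,0,-0.95],[0,0,-0.95],[0,0,-0.95],[0,0,-0.98],[0,0,0]], "gripper": [-1,-1,-1,-1,-1]}}

```text
time: 1.3
tool_pos: [0.2054, 0.5102, 0.4047]
ee_rot: [3.141, 0.0, -3.142]
wrist_force: [0.4, 0.7, -0.3]
width: 0.0574
finger_force: 0.0
```

The crop shows the markers on the right parts: long key at crop (178,430), its square and round neighbours on either side, and the grip bar at (393,140). The balance is square to the world axes. Next I move behind the bar, staying high.

{"op": "play_rows", "data": {"translation": [[-0.4,-0.4,-0.2],[-0.75,-0.75,-0.2],[-0.75,-0.75,0],[-0.75,-0.75,0],[-0.75,-0.75,0],[-0.75,-0.75,0],[-0.75,-0.75,0],[-0.75,-0.75,0]], "twist": [[0,0,0],[0,0,0],[0,0,0],[0,0,0],[0,0,0],[0,0,0],[0,0,0],[0,0,0]], "gripper": [-1,-1,-1,-1,-1,-1,-1,-1]}}

```text
time: 2.1
tool_pos: [0.4324, 0.2828, 0.4209]
ee_rot: [3.141, 0.001, 3.139]
wrist_force: [-0.4, -0.4, -0.1]
width: 0.0005
finger_force: 0.0
```

{"op": "play_rows", "data": {"translation": [[-0.75,-0.75,0],[-0.75,-0.75,0],[-0.75,-0.75,0],[-0.75,-0.75,0],[-0.75,-0.75,0],[-0.75,-0.75,0],[-0.5,-0.35,0],[0,0,0]], "twist": [[0,0,0],[0,0,0],[0,0,0],[0,0,0],[0,0,0],[0,0,0],[0,0,0],[0,0,0]], "gripper": [-1,-1,-1,-1,-1,-1,-1,-1]}}

```text
time: 2.9
tool_pos: [0.6335, 0.0877, 0.4192]
ee_rot: [-3.141, -0.001, 3.136]
wrist_force: [0.7, 0.0, 0.6]
width: 0.0005
finger_force: 0.0
```

```bash
python3 - <<'E'
from bench import robot
import cv2, numpy as np
a=robot.snapshot("scene"); print(robot.get_obs()["tool_pos"],robot.get_obs()["wrist_force"])
print(robot.spot_point("door_grip","scene"))
cv2.imwrite("pics/c2.png",cv2.resize(a[80:260,250:430,::-1],None,fx=3.2,fy=3.2))
E
```

```text
[0.63232635 0.08918719 0.41963017] [ 0.01636993  0.0594682  -0.03674167]
[{'centre': [0.6097, 0.0852, 0.1598], 'score': 0.93}, {'centre': [0.4857, -0.2081, 0.0011], 'score': 0.34}]
```

View pics/c2.png

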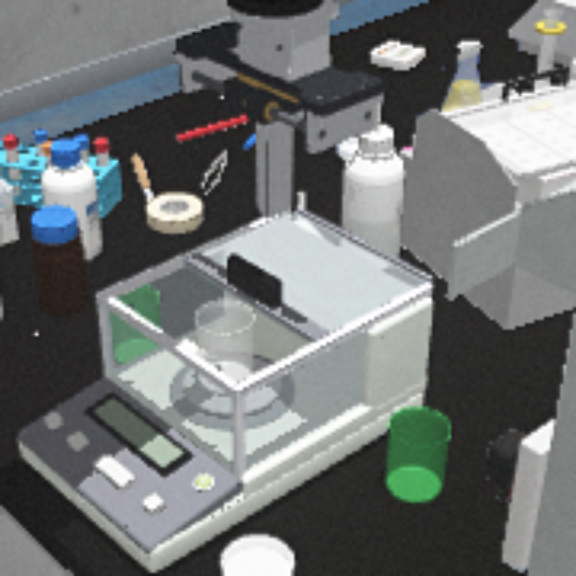

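The view shows the closed fingertips hovering above and just behind the black bar, with clear space below. I descend and start pushing.

{"op": "play_rows", "data": {"translation": [[0,0,0.5],[0,0,0.5],[0,0,0.35],[0,0,0.17],[0,0,0],[0.15,0,0],[0.15,0,0],[0.15,0,0]], "twist": [[0,0,0],[0,0,0],[0,0,0],[0,0,0],[0,0,0],[0,0,0],[0,0,0],[0,0,0]], "gripper": [-1,-1,-1,-1,-1,-1,-1,-1]}}

```text
time: 3.8
tool_pos: [0.6133, 0.0904, 0.3611]
ee_rot: [3.141, 0.003, -3.141]
wrist_force: [0.9, 0.6, 0.3]
width: 0.0003
finger_force: 0.8
```

{"op": "play_rows", "data": {"translation": [[0.2,0,0.02],[0.2,0,0.02],[0.2,0,0],[0.2,0,0],[0.2,0,0],[0.2,0,0],[0.2,0,0],[0,0,0]], "twist": [[0,0,0],[0,0,0],[0,0,0],[0,0,0],[0,0,0],[0,0,0],[0,0,0],[0,0,0]], "gripper": [-1,-1,-1,-1,-1,-1,-1,-1]}}

```text
time: 4.6
tool_pos: [0.5564, 0.0903, 0.3581]
ee_rot: [3.142, -0.002, -3.141]
wrist_force: [0.3, -0.2, -0.2]
width: 0.0006
finger_force: 0.0
```

{"op": "play_rows", "data": {"translation": [[0.12,0,0],[0.12,0,0],[0,0,0]], "twist": [[0,0,0],[0,0,0],[0,0,0]], "gripper": [-1,-1,-1]}}

```text
time: 4.9
tool_pos: [0.5474, 0.0903, 0.3579]
ee_rot: [-3.142, -0.002, -3.141]
wrist_force: [0.0, 0.3, -1.2]
width: 0.0006
finger_force: 0.0
```

{"op": "play_rows", "data": {"translation": [[0.06,0,0],[0.06,0,0]], "twist": [[0,0,0],[0,0,0]], "gripper": [-1,-1]}}

```text
time: 5.1
tool_pos: [0.5431, 0.0903, 0.3579]
ee_rot: [3.142, -0.0, -3.141]
wrist_force: [2.2, 0.5, -0.9]
width: 0.0008
finger_force: 0.7
```

{"op": "play_rows", "data": {"translation": [[0.05,0,0],[0.05,0,0]], "twist": [[0,0,0],[0,0,0]], "gripper": [-1,-1]}}

```text
time: 5.3
tool_pos: [0.5397, 0.0902, 0.3581]
ee_rot: [3.141, 0.003, -3.141]
wrist_force: [8.2, 0.7, -4.8]
width: 0.0001
finger_force: 3.9
```

{"op": "play_rows", "data": {"translation": [[0.03,0,0],[0,0,0]], "twist": [[0,0,0],[0,0,0]], "gripper": [-1,-1]}}

```text
time: 5.5
tool_pos: [0.5391, 0.0902, 0.3581]
ee_rot: [3.141, 0.006, 3.142]
wrist_force: [8.4, -0.0, -4.9]
width: 0.0007
finger_force: 4.0
```

The stop is felt: a steady 8 N at 0.539, against an expected 0.540. I back off, rise and check.

{"op": "play_rows", "data": {"translation": [[-0.25,0,0],[-0.1,0,-0.4],[0,0,-0.7],[0,0,-0.6],[0,0,0]], "twist": [[0,0,0],[0,0,0],[0,0,0],[0,0,0],[0,0,0]], "gripper": [-1,-1,-1,-1,-1]}}

```text
time: 6.0
tool_pos: [0.5523, 0.0903, 0.4306]
ee_rot: [3.141, 0.007, -3.141]
wrist_force: [0.7, 0.5, -0.4]
width: 0.0003
finger_force: 0.0
```

```bash
python3 - <<'E'
from bench import robot
import cv2
a=robot.snapshot("scene")
for n in ("door_grip","tare_key_top","balance","print_key_top","mode_key_top"):
    print(n,[(d['centre'],d['score']) for d in robot.spot_point(n,"scene")][:2])
print(robot.get_obs()["tool_pos"],robot.get_obs()["wrist_force"])
cv2.imwrite("pics/c3.png",cv2.resize(a[100:260,240:430,::-1],None,fx=3.5,fy=3.5))
E
```

```text
door_grip [([0.52, 0.0873, 0.163], 0.84)]
tare_key_top [([0.4392, 0.0765, 0.0525], 0.64)]
balance [([0.5728, 0.0862, 0.002], 0.7)]
print_key_top [([0.4373, 0.0239, 0.0527], 0.44)]
mode_key_top [([0.4411, 0.1292, 0.0523], 0.42)]
[0.55176557 0.0902545  0.42422484] [ 0.19456369  0.10886734 -0.98170081]
```

View pics/c3.png

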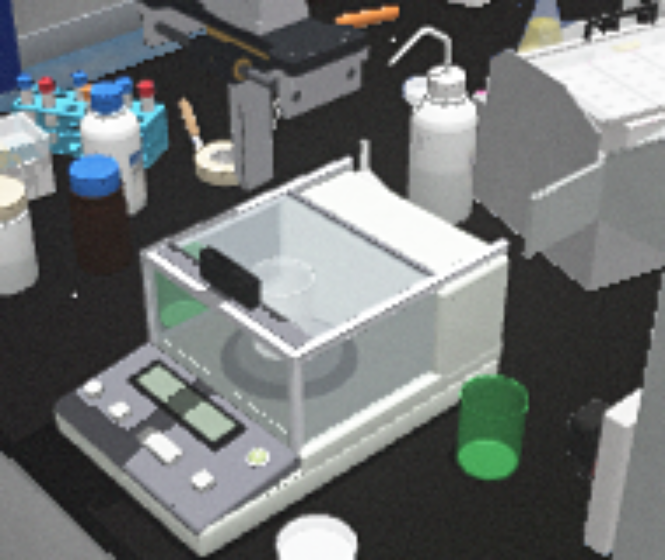

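The door is shut: the bar is at the front rail, crop (230,275). The beaker is in place and the keys are free, with the long key at (162,447). I move over the tare key and tilt by 0.14 rad.

{"op": "play_rows", "data": {"translation": [[0.5,-0.1,0],[0.75,-0.1,0],[0.75,-0.1,0],[0.75,-0.05,0],[0.6,0,0],[0.31,0,0],[0,0,0],[0,0,0]], "twist": [[0,0,0],[0,0,0],[0,0,0],[0,0,0],[0,-0.45,0],[0,-0.45,0],[0,-0.45,0],[0,0,0]], "gripper": [-1,-1,-1,-1,-1,-1,-1,-1]}}

```text
time: 7.1
tool_pos: [0.4046, 0.0763, 0.425]
ee_rot: [3.142, 0.134, -3.141]
wrist_force: [-0.9, 0.4, -0.4]
width: 0.0001
finger_force: 0.0
```

{"op": "play_rows", "data": {"translation": [[0.1,0,0.6],[0.1,0,0.75],[0.1,0,0.75],[0.13,0,0.7],[0,0,0.4],[0,0,0.15],[0,0,0]], "twist": [[0,0,0],[0,0,0],[0,0,0],[0,0,0],[0,0,0],[0,0,0],[0,0,0]], "gripper": [-1,-1,-1,-1,-1,-1,-1]}}

```text
time: 7.8
tool_pos: [0.4065, 0.0762, 0.2894]
ee_rot: [-3.141, 0.132, -3.141]
wrist_force: [0.5, -0.3, -0.3]
width: 0.0002
finger_force: 0.0
```

```bash
python3 - <<'E'
from bench import robot
import cv2,numpy as np
from scipy.spatial.transform import Rotation as R
a=robot.snapshot("scene");o=robot.get_obs()
r=R.from_euler("xyz",o["ee_rot"]).as_matrix();p=o["tool_pos"]
t=p+.199*r[:,2]; d=np.array([.4388,.0765,.053])-t
print(p,o["ee_rot"],"tip",t,"tool delta to key",r.T@d,"units",r.T@d/.04)
cv2.imwrite("pics/c4.png",cv2.resize(a[160:260,220:350,::-1],None,fx=5,fy=5))
E
```

```text
[0.40681414 0.07623995 0.29062289] [ 3.14152994  0.13406339 -3.14141413] tip [0.4334129  0.07625718 0.09340853] tool delta to key [6.22914465e-05 2.39302105e-04 4.07660110e-02] units [0.00155729 0.00598255 1.01915027]
```

View pics/c4.png

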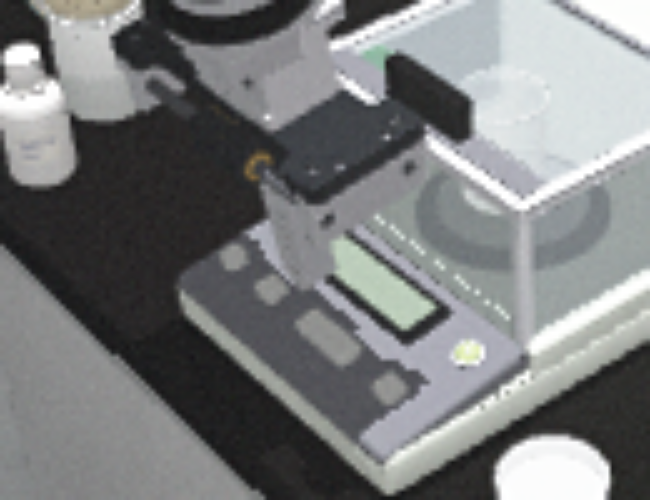

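The fingertips (crop 312,283) hover 40 mm above the long key (328,335), lined up according to the numbers. I descend gently.

{"op": "play_rows", "data": {"translation": [[0,0,0.4],[0,0,0.3],[0,0,0.15],[0,0,0.07],[0,0,0]], "twist": [[0,0,0],[0,0,0],[0,0,0],[0,0,0],[0,0,0]], "gripper": [-1,-1,-1,-1,-1]}}

```text
time: 8.35
tool_pos: [0.4115, 0.0763, 0.2541]
ee_rot: [3.141, 0.135, -3.141]
wrist_force: [1.1, -0.1, -0.8]
width: 0.0004
finger_force: 0.0
```

{"op": "play_rows", "data": {"translation": [[0,0,0.05],[0,0,0]], "twist": [[0,0,0],[0,0,0]], "gripper": [-1,-1]}}

```text
time: 8.55
tool_pos: [0.4119, 0.0763, 0.2524]
ee_rot: [3.141, 0.136, -3.141]
wrist_force: [0.1, -1.3, 0.6]
width: 0.0003
finger_force: 0.0
```

{"op": "play_rows", "data": {"translation": [[0,0,0.05],[0,0,0]], "twist": [[0,0,0],[0,0,0]], "gripper": [-1,-1]}}

```text
time: 8.75
tool_pos: [0.4123, 0.0763, 0.2506]
ee_rot: [3.141, 0.136, -3.141]
wrist_force: [-0.5, -0.4, 1.1]
width: 0.0005
finger_force: 0.8
```

{"op": "play_rows", "data": {"translation": [[0,0,0.03],[0,0,0]], "twist": [[0,0,0],[0,0,0]], "gripper": [-1,-1]}}

```text
time: 8.95
tool_pos: [0.4124, 0.0762, 0.2495]
ee_rot: [3.141, 0.136, -3.141]
wrist_force: [-0.2, 0.1, 3.4]
width: 0.0002
finger_force: 1.5
```

{"op": "play_rows", "data": {"translation": [[0,0,0.03],[0,0,0.02],[0,0,0]], "twist": [[0,0,0],[0,0,0],[0,0,0]], "gripper": [-1,-1,-1]}}

```text
time: 9.25
tool_pos: [0.4127, 0.0763, 0.2476]
ee_rot: [3.141, 0.136, -3.141]
wrist_force: [-1.1, 0.2, 5.5]
width: 0.0003
finger_force: 2.8
```

{"op": "play_rows", "data": {"translation": [[0,0,0.02],[0,0,0]], "twist": [[0,0,0],[0,0,0]], "gripper": [-1,-1]}}

```text
time: 9.45
tool_pos: [0.4128, 0.0763, 0.2469]
ee_rot: [3.141, 0.136, -3.141]
wrist_force: [-1.2, 0.3, 7.1]
width: 0.0004
finger_force: 3.2
```

{"op": "play_rows", "data": {"translation": [[0,0,-0.1],[0,0,-0.2],[0,0,-0.5],[0,0,-0.7],[0,0,-0.7],[0,0,-0.3],[0,0,0]], "twist": [[0,0,0],[0,0,0],[0,0,0],[0,0,0],[0,0,0],[0,0,0],[0,0,0]], "gripper": [-1,-1,-1,-1,-1,-1,-1]}}

```text
time: 10.15
tool_pos: [0.3993, 0.0763, 0.3469]
ee_rot: [3.141, 0.138, -3.141]
wrist_force: [-0.4, 0.3, -0.3]
width: 0.0008
finger_force: 0.0
```

```bash
python3 - <<'E'
from bench import robot
import cv2
a=robot.snapshot("scene")
print([(n,robot.spot_point(n,"scene")[:1]) for n in ("door_grip","tare_key_top")],robot.get_obs()["wrist_force"])
cv2.imwrite("pics/c5.png",cv2.resize(a[110:310,200:430,::-1],None,fx=3,fy=3))
E
```

```text
[('door_grip', [{'centre': [0.5256, 0.0868, 0.1624], 'score': 0.59}]), ('tare_key_top', [{'centre': [0.4376, 0.0785, 0.0528], 'score': 0.49}])] [ 0.37052076 -0.41268183 -0.28761497]
```

View pics/c5.png

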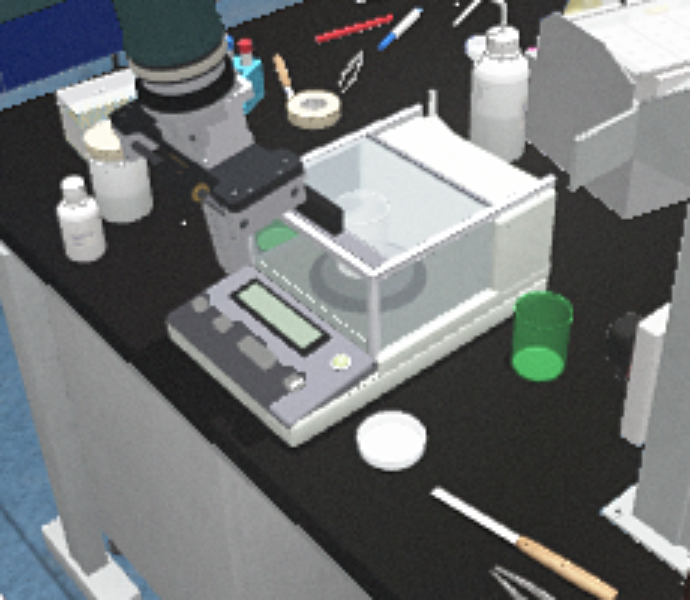

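The picture shows the door shut with the bar at (325,210), the long key up at (257,350), the beaker in place, nothing disturbed and the gripper clear. I'm handing in.

```bash
python3 -c "
from bench import robot
print(robot.close_job())"
```

```text
the job is handed in; nothing more can be done
None
```

I pushed the draught-shield door shut against its stop, then pressed the tare key at about 7 N and let it come up. The last picture showed the beaker and the things in view undisturbed, and I handed the job in at about 10 s on the robot's clock; no verdict came back.

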